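Vent the damper vacuum chamber, take off its lid and stand the bled damper with its mates

TASK

The car's last damper has been bled in the vacuum chamber and the lid is still sucked down: first turn the vent tap on the lid counter-clockwise, fully open to its stop, to let the air in, then lift the lid off by its knob and set it down flat, right way up, in the middle of the black mat, its tap left open. Then take the damper out, keeping it upright because it is open and full of oil, and hang it in the empty hole of the damper stand. Set both down without dropping them, and leave the other three dampers and everything else on the bench where they are.

Things in the scene. Friction and masses are not known exactly. Their poses are not given: they have to be found in the camera images.
- chamber: the vacuum chamber, fixed: aluminium foot 188 mm across, clear tube 170 mm, aluminium rim ring 180 mm outside, clear opening 132 mm, top 120 mm above the bench. Origin: centre of the foot on the bench; +x points to the side where the vent tap starts. Inside, a rack plate with its top 68 mm above the bench has four 21 mm holes at x, y = +-21 mm; the damper hangs in the one at x -21, y +21, the others are empty
- chamber_rim (a point): centre of the chamber's opening, level with the top of its rim ring, 120 mm above the bench
- lid: the lid: clear disc 168 mm across, 0.4 to 0.65 kg. Origin: its centre, on its gasket face, which lies on the rim; upper face 15 mm above. Below, a boss 124 mm across reaches 12 mm down into the opening; on a flat surface the lid stands on it. x points to the tap, z up. Opposite the tap, at x -58 mm, a brass block with a 42 mm gauge, top 67 mm above the origin. Suction holds it down until vented; then it lifts freely
- lid_knob (a point): middle of the lid's round black knob, in the lid's centre, 32 mm across, 22 mm tall on a thinner neck. 38 mm above the lid's origin, so 50 mm above the surface that the removed lid stands on. Axes are the lid's: x to the vent tap, z up. Take it with the fingers on its +y and -y sides, where it is clear
- tap_grip (a point): middle of the vent tap's handle, an upright black bar 36 mm long, 10 mm thick, 24 mm tall, on a brass body 22 mm across whose top is 21 mm below this point. The point's x axis lies along the bar, y across its thickness, z up is the turning axis. It lies 50 mm above the lid's origin and 58 mm from its centre, and turns in place
- vent_tap (a joint): turn of the vent tap, rad: 0 shut, grows counter-clockwise seen from above, hard stop at 2.6 (fully open). Starts at 0 to 0.35, bar nearly along the lid's x axis at 0; so it takes 2.25 to 2.6 rad, more than one grasp. Turns against about 0.06 N m of friction and stays where left. The suction holds until it is nearly open and is gone past 2.1; the gauge needle follows
- damper_top (a point): the damper to move: upright aluminium cylinder 16 mm across, 40 g, with a collar 27 mm across and 6 mm thick by which it hangs; 51 mm below the collar's underside (24 mm of tapered body, then rod and 9 mm rod end), 28 mm of body above the collar, to grip. This point: on its axis, 21 mm above the collar's underside (and the plate it hangs on), 13 mm below its open top. z up along it
- free_hole (a point): centre of the empty 21 mm hole of the damper stand, level with the upper face of its plate, 68 mm above the bench
- stand: the damper stand, fixed: black plate 190 x 46 mm on two end legs, its upper face 68 mm above the bench, with four 21 mm holes in a row along its x axis, 44 mm apart. Origin: its centre on the bench. Three holes hold the other dampers; grip across the row, along the stand's y
- lid_mat: the square black rubber mat for the lid, 230 x 230 mm, 6 mm thick, fixed. Origin: centre of its underside on the bench, so its upper face is at 6 mm
- mate0: one of the three dampers already in the stand, of the same shape; origin on its axis at the underside of its collar. Leave it
- mate1: another of the three. Leave it
- mate2: another of the three. Leave it
- oil_a: white oil bottle 33 mm across, about 98 mm tall, standing. Leave it
- oil_b: white oil bottle 33 mm across, about 86 mm tall, standing. Leave it
- wheel: a car wheel lying flat, 60 mm across, 26 mm tall. Leave it
- pack: battery pack 46 x 96 x 25 mm lying flat. Leave it
- hex_driver: hex driver lying on the bench, 190 mm long, 18 mm thick. Leave it

How it is judged:
On the way, in this order (a step that is already met when the one before it is completed fails the run):
1. the vent tap is opened (past 2.2 rad) with the lid still seated on the chamber (value of joint vent_tap above 2.2 rad and distance between lid_knob and chamber_rim below 0.043 m), for 0.1 s.
2. the lid is set down flat on the black mat (height (world z) of lid_knob below 0.06 m and angle between lid_knob's own z axis and vertical below 0.06 rad and x of lid_knob in the frame of lid_mat between -0.05 and 0.05 m and y of lid_knob in the frame of lid_mat between -0.05 and 0.05 m), for 0.2 s.
3. the damper is lifted clear out of the chamber, above its rim (height (world z) of damper_top above 0.16 m), for 0.1 s.
At the end, for the whole second after the job is handed in: Lid at rest on the mat, flat within 3 degrees, right way up, its centre within 50 mm of the mat's along each side, its tap still open (above 2.0 rad); damper at rest and upright within 6 degrees in the hole that was empty, within 6 mm of its centre, collar down on the plate within 3 mm (height (world z) of lid_knob between 0.052 and 0.059 m and angle between lid_knob's own z axis and vertical below 0.06 rad and x of lid_knob in the frame of lid_mat between -0.05 and 0.05 m and y of lid_knob in the frame of lid_mat between -0.05 and 0.05 m and value of joint vent_tap above 2 rad and horizontal distance between damper_top and free_hole below 0.006 m and height (world z) of damper_top between 0.086 and 0.092 m and angle between damper_top's own z axis and vertical below 0.1 rad and linear speed of each of lid, damper below 0.02 m/s); the robot touches nothing.
It fails at once if the open damper tipped by more than 35 degrees (angle between damper_top's own z axis and vertical above 0.6 rad).
It fails at once if the lid dropped (falling faster than 0.6 m/s with no finger on it) (linear speed of lid above 0.6 m/s and contact force between the fingers and lid below 0.05 N).
It fails at once if the damper dropped (falling faster than 0.6 m/s with no finger on it) (linear speed of damper above 0.6 m/s and contact force between the fingers and damper below 0.05 N).
It fails at once if one of the other dampers moved by more than 15 mm (distance of any of mate0, mate1, mate2 from where it was at the start of the episode above 0.015 m).
It fails at once if a bottle, wheel, pack or driver moved by more than 30 mm (distance of any of oil_a, oil_b, wheel, pack, hex_driver from where it was at the start of the episode above 0.03 m).
It also fails if it takes over 72 s, if anything falls off the work surface, if the arm or the gripper's body presses on something with over 40 N, if the wrist force passes 120 N, or if a joint passes its speed limit or range.

ROBOT

A 7-joint arm with a two-finger parallel gripper is mounted at the origin on the work surface. World frame = base frame: x ahead of the robot, y to its left, z up, the work surface at z = 0. Lengths are in m, angles in rad, forces in N, time in s.
With the tool pointing down it reaches from about 0.35 to 0.775 m from the base axis. Payload 3.1 kg.
Tool frame: the origin (TCP) lies midway between the tips of the shut fingers; the grasp point (between the pads) lies 19 mm behind it (arm.hold_point_z is the distance from the TCP to the grasp point, in m); z points along the fingers, y is the direction in which the jaws open and shut (so a half turn about z gives the same grasp; the last joint's range is limited). The gripper opens to 85 mm and grips with 20 to 120 N. Pads are 22 mm wide; open, the fingers measure 114 mm over their backs; the gripper's body (76 mm by 85 mm) begins 54 mm behind the grasp point. The pads swing forward as they close: fully open they stand 13 mm farther back than shut.
Start: joints at [1.131, 0.311, 0.014, 1.512, -0.004, 1.319, -0.027], TCP at [0.213, -0.507, 0.231] pointing down, gripper open.
Joint ranges: [-2.7, 2.7], [-0.3, 1.91], [-1.27, 1.3], [0.12, 2.57], [-1.44, 4.58], [0.2, 2.03], [-3.05, 3.05]. Speed limits (rad/s): [2.79, 2.79, 3.14, 3.14, 3.14, 3.14, 3.14].

INTERFACE

Orientations are given as a unit quaternion [x, y, z, w].
In Python, from plant import readout, viewer, ticket, arm gives the robot as it stands.
- The arm moves only by the tool play_rows, never from a script. Its argument "deltas" is text: rows parted by semicolons, each of 6 numbers parted by spaces: the shift along the tool's x, y, z in mm, then the turn, a rotation vector about the tool's x, y, z in rad. A call has 1 to 12 rows; each row is the pose to reach, as a shift and turn from the pose measured when the call began, along the tool's axes at that moment; what a row does not reach only later rows make up. A row lasts 1/10 s, in which the tool goes at most 50 mm and 8.59 degrees, less where a joint would pass 70% of its speed; a pose out of reach is approached as far as the arm can. A call with a gripper value outside its range is refused whole. "gripper" is the opening, from 0 (shut) to 1 (fully open), set as the call begins (left out, the last holds). The fingers move at their own pace and stop on an object; "squeeze" is the grip in N (left out, the last holds). Time passes only in rows, so rows that repeat a pose let the fingers close. It gives the time, the measured TCP pose, the force and the opening at its end, in the units of the state.
- readout.observe(): the state, without advancing time (a new reading comes with each control period).
- viewer.camera(name): name is "side" or "top" or "wrist"; returns a dict with "frame" (480x640x3 uint8, blue, green, red), "depth" (480x640 float32, m along the optical axis (not along the pixel's ray), 0 where there is no reading), "mtx" (3x3 intrinsics, pixels), "rvec" (rotation vector, rad) and "tvec" (3), from world to camera coordinates, as OpenCV has them. Camera axes: x right, y down, z forward; pixel columns grow to the right and rows downward; lengths in m; the calibration is good to about 2 mm. A picture is of the moment at which its call begins.
- ticket.job_done(): hands the job in, once; it reports no verdict.
The state is a dict: "time_s": time; "joints": joint angles; "qd": joint speeds; "tau": joint torques, N m; "tool_pos": TCP position; "ee_rot": TCP orientation; "ft_force": force on the tool from outside, world axes, zero at the start; "wrist_torque": the same for the moment, N m; "finger_gap": finger opening in m.
Only numpy, scipy, OpenCV 4.12 (cv2) and the standard library are available. Lean on these libraries where they do the work, as an engineer would, in place of code of your own. Each camera call takes 0.05 s, during which the arm holds its last target.

## Working session

There is one attempt and no reset: what is moved stays moved. The work goes in short steps, Python scripts to look and compute and a tool call to move; the robot and the scene stay as the last step left them, time stands still between calls to the robot, and variables do not carry over. Pictures are saved under pics/ and viewed, and the job is handed in when it is done.

Besides the shell and the picture viewer there is one more tool, called after "Call:" as name(argument=value, ...) on one line, values as JSON. play_rows: Moves the arm, as the interface text tells. Its arguments: {"type":"object","properties":{"deltas":{"type":"string"},"gripper":{"type":"number"},"squeeze":{"type":"number"}},"required":["deltas"]}

```bash
ls; mkdir -p pics
cat > h.py <<'E'
import numpy as np, cv2
from plant import readout, viewer, ticket, arm
from scipy.spatial.transform import Rotation as R
def save(n,f): cv2.imwrite('pics/'+n+'.png',f)
def P(c):
    Rm,_=cv2.Rodrigues(np.array(c['rvec'],float)); return np.array(c['mtx']),Rm,np.array(c['tvec'],float).ravel()
def ray(c,uv):
    K,Rm,t=P(c); o=-Rm.T@t; d=Rm.T@np.linalg.inv(K)@np.array([uv[0],uv[1],1.]); return o,d
def plane(c,uv,z):
    o,d=ray(c,uv); return o+d*(z-o[2])/d[2]
def pt(c,uv,r=0):
    u,v=int(round(uv[0])),int(round(uv[1])); D=c['depth'][v,u]; o,d=ray(c,uv); return o+d*D
def proj(c,p):
    return cv2.projectPoints(np.array(p,float).reshape(-1,1,3),np.array(c['rvec'],float),np.array(c['tvec'],float),np.array(c['mtx'],float),None)[0].reshape(-1,2)
def tri(c1,u1,c2,u2):
    o1,d1=ray(c1,u1);o2,d2=ray(c2,u2); A=np.stack([d1,-d2],1); s=np.linalg.lstsq(A,o2-o1,rcond=None)[0]
    a=o1+d1*s[0];b=o2+d2*s[1]; return (a+b)/2, np.linalg.norm(a-b)
def cloud(c):
    K,Rm,t=P(c); h,w=c['depth'].shape; v,u=np.mgrid[:h,:w]; D=c['depth']
    X=np.stack([(u-K[0,2])/K[0,0]*D,(v-K[1,2])/K[1,1]*D,D],-1); return (X-t)@Rm
def tool(p):
    s=readout.observe(); r=R.from_quat(s['ee_rot']); return r.inv().apply(np.array(p)-np.array(s['tool_pos']))*1000
E
python3 - <<'E'
from h import *
for n in ['side','top','wrist']:
    c=viewer.camera(n); save(n+'0',c['frame']); K,Rm,t=P(c); print(n,(-Rm.T@t).round(3),K[0,0],Rm[2].round(2))
print(readout.observe()); print([a for a in dir(arm) if a[0]!='_'])
E
```

```text
pics
side [0.558 0.662 0.777] 469.00724890554505 [ 0.04 -0.75 -0.66]
top [ 0.412 -0.104  1.23 ] 489.3290486812809 [ 0.18  0.   -0.98]
wrist [ 0.29  -0.475  0.374] 378.272161567184 [-0.3  -0.12 -0.95]
{'time_s': 0.15, 'joints': array([ 1.13131162,  0.31152653,  0.01399204,  1.51266287, -0.00438427,
        1.31918103, -0.02720641]), 'qd': array([-0.00084887, -0.00204029,  0.00041469, -0.00339051, -0.00039293,
       -0.00069958,  0.00012574]), 'tau': array([ 6.99702723e-04, -3.80273724e+01,  1.46463714e-01, -2.30849147e+01,
        1.23352278e-02,  9.67583677e-03,  5.17619253e-05]), 'tool_pos': array([ 0.21286188, -0.50655946,  0.23048952]), 'ee_rot': array([ 9.80278154e-01,  1.97620792e-01, -2.17418242e-04, -8.46218659e-04]), 'ft_force': array([ 0.20658313, -0.40209952,  0.61990162]), 'wrist_torque': array([-0.04098737, -0.01138588, -0.04289731]), 'finger_gap': 0.08533410238160807}
['IKError', 'hold_point_z']
```

View pics/side0.png

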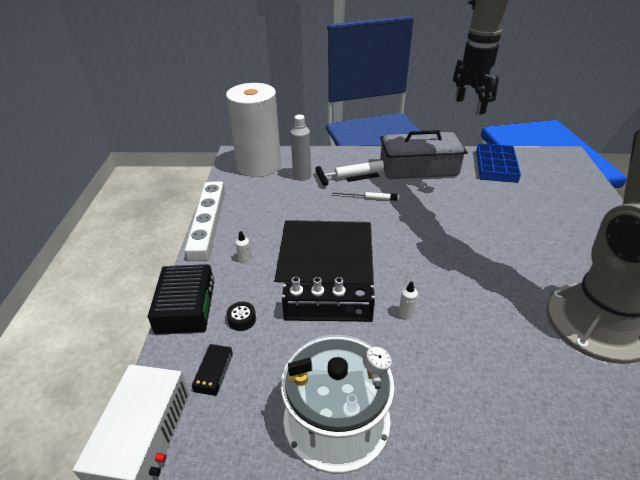

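View pics/top0.png

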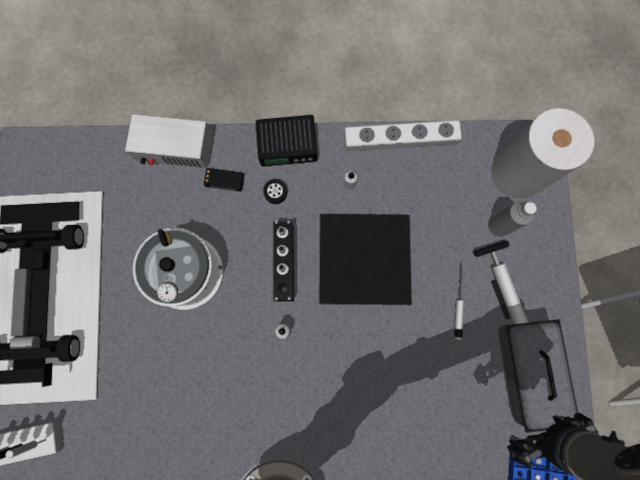

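View pics/wrist0.png

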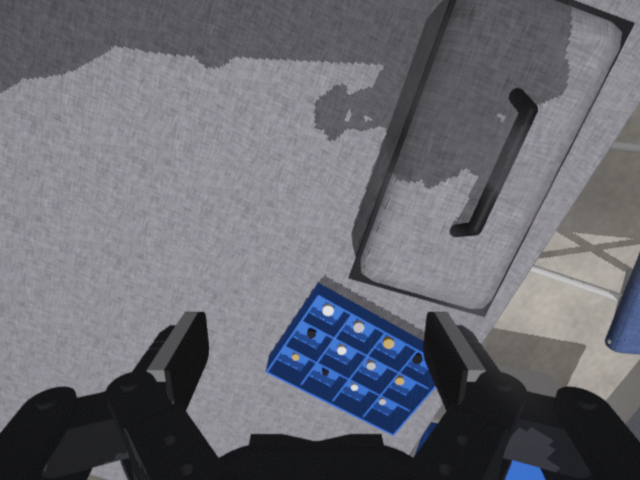

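Run:
```python
from h import *
a=viewer.camera('top'); b=viewer.camera('side')
def crop(f,x0,y0,x1,y1,s): return cv2.resize(f[y0:y1,x0:x1],None,fx=s,fy=s,interpolation=cv2.INTER_CUBIC)
save('tc',crop(a['frame'],125,215,235,315,5)); save('sc',crop(b['frame'],275,325,400,420,5))
save('tst',crop(a['frame'],260,205,310,310,5)); save('sst',crop(b['frame'],270,270,385,325,5))
np.savez('c0.npz',**{k+n:v for n,c in (('a',a),('b',b)) for k,v in c.items()})
for n,c in (('top',a),('side',b)):
    X=cloud(c); 
    m=(c['frame'].max(-1)<40)&(np.abs(X[...,2]-0.006)<0.006)&(X[...,0]>.2)&(X[...,1]<0.15)
    _,l,st,_=cv2.connectedComponentsWithStats(m.astype(np.uint8)); i=1+st[1:,4].argmax()
    cs=cv2.findContours((l==i).astype(np.uint8),0,2)[0]; cn=max(cs,key=cv2.contourArea)
    w=np.array([plane(c,p[0],0.006)[:2] for p in cn],np.float32); print(n,'mat',cv2.minAreaRect(w),X[l==i][:,2].mean())
```

```text
top mat ((0.5835326313972473, -0.21727007627487183), (0.22687095403671265, 0.2264915108680725), 89.22480010986328) 0.006754193611700183
side mat ((0.5808126330375671, -0.20716592669487), (0.22560705244541168, 0.2254296839237213), 88.74665069580078) 0.004034382995250558
```

View pics/tc.png

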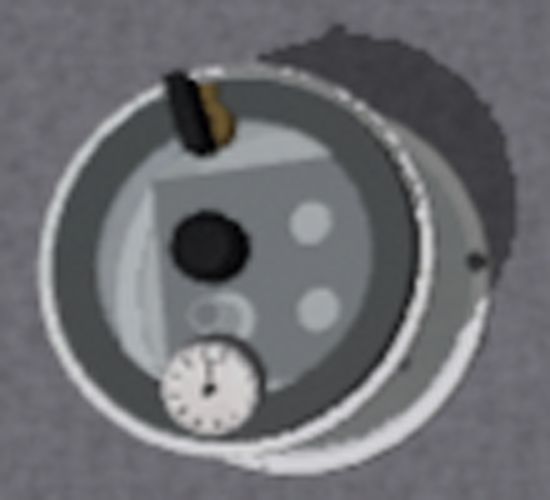

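View pics/sc.png

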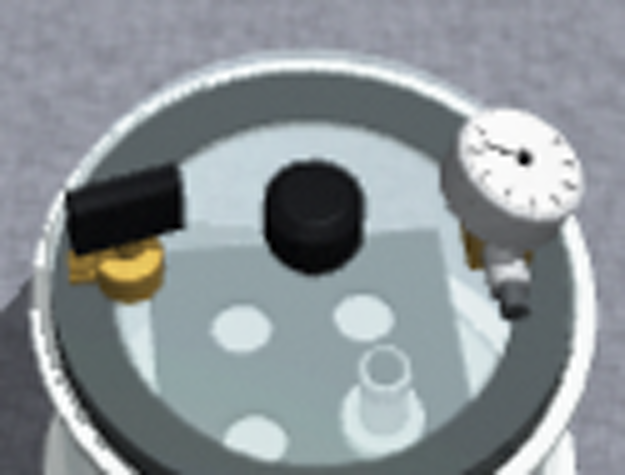

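View pics/tst.png

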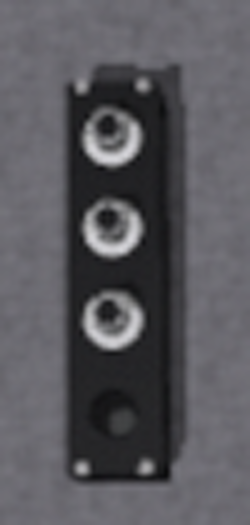

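View pics/sst.png

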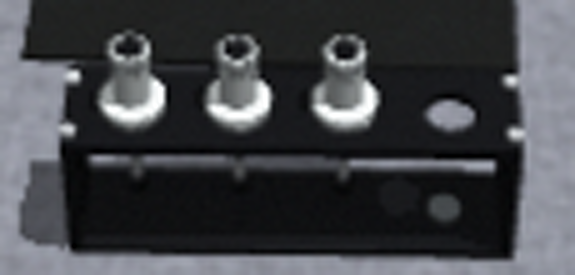

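```bash
cat > m.py <<'E'
from h import *
import sys
def load():
    d=np.load('c0.npz'); return [{k:d[k+n] for k in('frame','depth','mtx','rvec','tvec')} for n in 'ab']
E
python3 - <<'E'
from m import *
a,b=load()
print('hole tri',tri(a,(282.4,287.2),b,(359.8,292.8)), plane(a,(282.4,287.2),.068),plane(b,(359.8,292.8),.068))
print('knob tri',tri(a,(166.4,264),b,(337.6,362.4)), plane(a,(166.4,264),.169),plane(b,(337.6,362.4),.169))
print('gauge tri',tri(a,(125+209/5,215+387/5),b,(275+523/5,325+158/5)))
for n,c in (('top',a),('side',b)):
    X=cloud(c); f=c['frame'].astype(int)
    near=(np.hypot(X[...,0]-.57,X[...,1]-.25)<.14)&(X[...,2]>.14)&(X[...,2]<.2)
    m=(f.max(-1)<60)&near&(X[...,2]>.15)
    nn,l,st,_=cv2.connectedComponentsWithStats(m.astype(np.uint8))
    for i in range(1,nn):
        if st[i,4]<25: continue
        p=X[l==i]; print(n,st[i],p.mean(0).round(4),p.min(0).round(3),p.max(0).round(3))
        t=p[p[:,2]>p[:,2].max()-.008]; print('  top',t.mean(0).round(4),len(t),cv2.minAreaRect(t[:,:2].astype(np.float32)))
    # rim: outer white ring at z~.12
E
```

```text
hole tri (array([ 0.50570318, -0.01307972,  0.06084939]), np.float64(0.0038226989879738623)) [ 0.5070135  -0.01391654  0.068     ] [ 0.50436629 -0.00593398  0.068     ]
knob tri (array([0.55188978, 0.23320288, 0.16564453]), np.float64(0.002229682713533626)) [0.55255755 0.23201392 0.169     ] [0.55082901 0.23577551 0.169     ]
gauge tri (array([0.48839501, 0.22702004, 0.17438337]), np.float64(0.0038039790716386987))
top [158 229  10  17 103] [0.6101 0.2407 0.1768] [0.593 0.234 0.15 ] [0.629 0.25  0.187]
  top [0.6101 0.242  0.182 ] 64 ((0.6104833483695984, 0.24276992678642273), (0.0371476486325264, 0.00997956469655037), 19.150026321411133)
top [159 257  16  15 171] [0.5526 0.2321 0.168 ] [0.538 0.219 0.152] [0.568 0.249 0.175]
  top [0.5529 0.2342 0.1699] 134 ((0.5532600283622742, 0.23371855914592743), (0.02879519574344158, 0.027257196605205536), 45.4781379699707)
side [288 358  23  18 296] [0.6086 0.2477 0.1731] [0.593 0.237 0.151] [0.626 0.255 0.184]
  top [0.6086 0.2462 0.1797] 147 ((0.6090494394302368, 0.24539096653461456), (0.03405974060297012, 0.011534212157130241), 20.631006240844727)
side [328 358  19  21 344] [0.5515 0.2425 0.1645] [0.538 0.226 0.151] [0.566 0.254 0.171]
  top [0.5514 0.2401 0.1672] 255 ((0.5516774654388428, 0.23959097266197205), (0.02769378386437893, 0.027118636295199394), 0.6124280095100403)
```

Run:
```python
from h import *
print(tool([.6095,.2435,.29]), tool([.40,-.1,.30]))
```

```text
[ 656.26121475 -538.05331045  -58.65382709] [ 330.03191411 -302.57121601  -68.90695355]
```

Call:
play_rows(deltas="20 -16 -40 0 0 0;55 -45 -60 0 0 0;93 -76 -60 0 0 0;131 -107 -60 0 0 0;169 -138 -60 0 0 0.02;207 -169 -60 0 0 0.02;245 -200 -60 0 0 0.04;283 -232 -60 0 0 0.04;321 -263 -60 0 0 0.058;359 -294 -60 0 0 0.058;397 -325 -60 0 0 0.058;435 -356 -60 0 0 0.058", gripper=0.45, squeeze=40)

```text
time_s: 1.45
tool_pos: [0.4766, -0.0084, 0.2914]
ee_rot: [0.986, 0.169, 0.0, -0.0]
ft_force: [1.1, -0.8, 0.0]
finger_gap: 0.0383
```

Run:
```python
from h import *
print(tool([.6095,.2435,.29]),readout.observe()['joints'].round(2),readout.observe()['time_s'],readout.observe()['finger_gap'])
```

```text
[ 209.1853262  -193.31098703    1.53251471] [ 0.41  0.16 -0.49  1.57  0.08  1.43 -1.32] 1.45 0.03825265671181225
```

Call:
play_rows(deltas="36 -33 0 0 0 0;71 -66 0 0 0 0;107 -99 0 0 0 0;142 -132 0 0 0 0;178 -164 0 0 0 0;209 -193 0 0 0 0;209 -193 0 0 0 0;209 -193 0 0 0 0")

```text
time_s: 2.25
tool_pos: [0.609, 0.2443, 0.2901]
ee_rot: [0.985, 0.17, -0.001, -0.0]
ft_force: [0.5, -0.9, -0.6]
finger_gap: 0.0385
```

Run:
```python
from h import *
c=viewer.camera('wrist'); save('w1',c['frame']); np.savez('w1.npz',**c)
s=readout.observe(); print(s['joints'].round(2),s['tool_pos'],s['ee_rot'])
```

```text
[-0.11  0.58 -0.56  1.03  0.3   1.6  -1.82] [0.60944187 0.2425713  0.29095881] [ 9.85653372e-01  1.68781504e-01 -3.28208800e-04  3.56442399e-04]
```

View pics/w1.png

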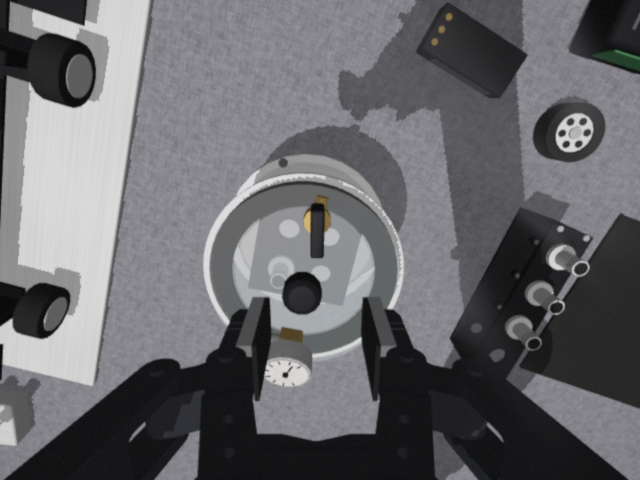

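Run:
```python
from h import *
c=dict(np.load('w1.npz')); X=cloud(c); f=c['frame']
m=(f.max(-1)<60)&(X[...,2]>.15)&(X[...,2]<.2)
m[:, :200]=0; m[:,420:]=0
nn,l,st,_=cv2.connectedComponentsWithStats(m.astype(np.uint8))
for i in range(1,nn):
    if st[i,4]<60: continue
    p=X[l==i]; t=p[p[:,2]>np.percentile(p[:,2],98)-.006]
    print(st[i],p.min(0).round(3),p.max(0).round(3),'top',t.mean(0).round(4),len(t),cv2.minAreaRect(t[:,:2].astype(np.float32)))
save('w1c',cv2.resize(f[180:400,200:420],None,fx=2.7,fy=2.7,interpolation=2))
```

```text
[310 203  15  55 670] [0.593 0.234 0.16 ] [0.627 0.252 0.185] top [0.6108 0.2428 0.1831] 600 ((0.6099551320075989, 0.24219974875450134), (0.03504353389143944, 0.008977146819233894), 19.42333984375)
[ 283  272   38   42 1282] [0.539 0.22  0.151] [0.568 0.25  0.173] top [0.5544 0.2354 0.1703] 1034 ((0.5534573793411255, 0.23514552414417267), (0.028183409944176674, 0.029025280848145485), 19.670269012451172)
```

View pics/w1c.png

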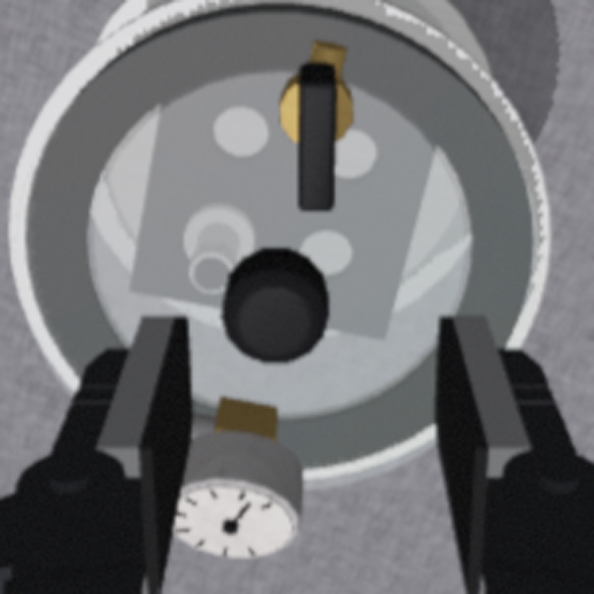

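Call:
play_rows(deltas="0 0 40 0 0 0;0 0 80 0 0 0;0 0 110 0 0 0;0 0 125 0 0 0;0 0 136 0 0 0;0 0 136 0 0 0;0 0 136 0 0 0")

```text
time_s: 3.0
tool_pos: [0.6101, 0.2418, 0.1564]
ee_rot: [0.986, 0.168, 0.001, 0.0]
ft_force: [-0.1, -0.1, -0.3]
finger_gap: 0.038
```

Run:
```python
from h import *
c=viewer.camera('side'); save('s2',cv2.resize(c['frame'][250:430,220:460],None,fx=3,fy=3))
```

```text
(no output)
```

View pics/s2.png

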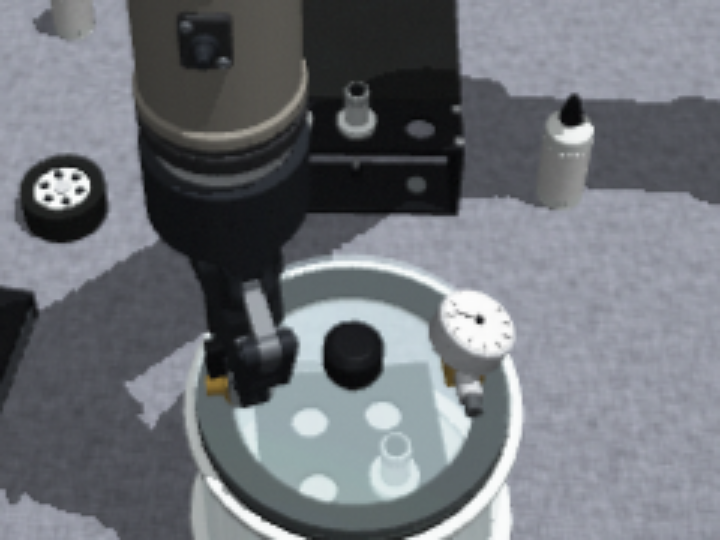

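Fingers straddle the bar. Close.

Call:
play_rows(deltas="0 0 0 0 0 0;0 0 0 0 0 0;0 0 0 0 0 0;0 0 0 0 0 0;0 0 0 0 0 0", gripper=0, squeeze=30)

```text
time_s: 3.55
tool_pos: [0.6111, 0.2432, 0.1586]
ee_rot: [0.986, 0.168, 0.003, -0.0]
ft_force: [0.2, 0.8, 6.4]
finger_gap: 0.0094
```

Call:
play_rows(deltas="0 0 -3 0 0 0;0 0 -3 0 0 -0.1;0 0 -3 0 0 -0.23;0 0 -3 0 0 -0.36;0 0 -3 0 0 -0.49;0 0 -3 0 0 -0.49")

```text
time_s: 4.15
tool_pos: [0.6101, 0.2433, 0.1598]
ee_rot: [0.915, 0.403, 0.001, -0.0]
ft_force: [-0.3, 1.1, -4.5]
finger_gap: 0.0091
```

Call:
play_rows(deltas="0 0 0 0 0 -0.13;0 0 0 0 0 -0.26;0 0 0 0 0 -0.39;0 0 0 0 0 -0.52;0 0 0 0 0 -0.65;0 0 0 0 0 -0.78;0 0 0 0 0 -0.91;0 0 0 0 0 -1.04;0 0 0 0 0 -1.17;0 0 0 0 0 -1.3;0 0 0 0 0 -1.3")

```text
time_s: 5.25
tool_pos: [0.6093, 0.2431, 0.1587]
ee_rot: [0.486, 0.874, 0.0, -0.0]
ft_force: [-0.9, -0.0, -3.4]
finger_gap: 0.0092
```

Run:
```python
from h import *
c=viewer.camera('side'); save('s3',cv2.resize(c['frame'][250:430,220:460],None,fx=3,fy=3))
s=readout.observe(); print(s['joints'].round(2),R.from_quat(s['ee_rot']).as_matrix()[:,0],s['wrist_torque'],s['ft_force'])
```

```text
[ 0.1   0.74 -0.92  1.27  0.58  1.39 -0.23] [-0.5264156   0.85022688  0.00093132] [0.15576375 0.18825643 0.01328344] [-0.35334928  0.75599492 -3.51207163]
```

View pics/s3.png

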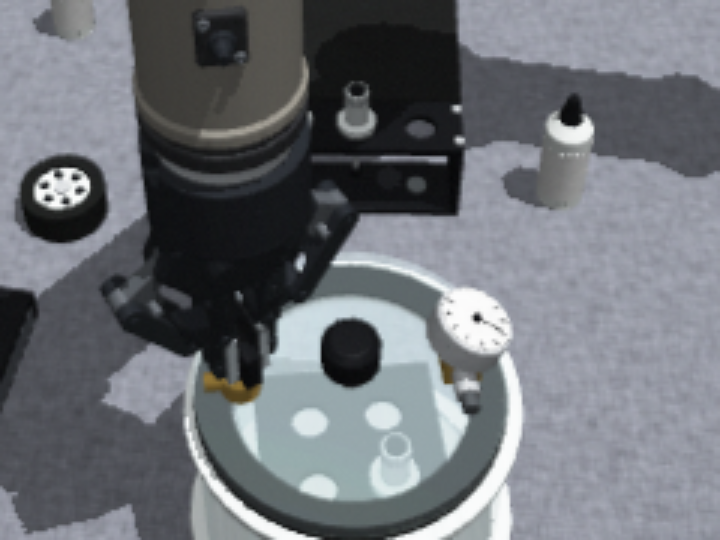

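Call:
play_rows(deltas="0 0 0 0 0 -0.12;0 0 0 0 0 -0.24;0 0 0 0 0 -0.36;0 0 0 0 0 -0.46;0 0 0 0 0 -0.54;0 0 0 0 0 -0.54")

```text
time_s: 5.9
tool_pos: [0.6089, 0.2425, 0.1587]
ee_rot: [0.238, 0.971, -0.0, -0.001]
ft_force: [-1.6, -0.6, -0.7]
finger_gap: 0.0094
```

Run:
```python
from h import *
s=readout.observe(); x=R.from_quat(s['ee_rot']).as_matrix()[:,0];print(s['joints'].round(2),np.degrees(np.arctan2(x[1],x[0])),s['wrist_torque'],s['ft_force'])
```

```text
[ 0.14  0.79 -1.03  1.27  0.66  1.43  0.26] 152.50491622978748 [-0.09310262  0.46603447  0.05972505] [-1.59341909 -0.61880486 -0.67539749]
```

Call:
play_rows(deltas="0 0 0 0 0 -0.06;0 0 0 0 0 -0.12;0 0 0 0 0 -0.15;0 0 0 0 0 -0.15")

```text
time_s: 6.3
tool_pos: [0.608, 0.2438, 0.1587]
ee_rot: [0.165, 0.986, 0.0, -0.001]
ft_force: [-2.7, 3.6, -2.0]
finger_gap: 0.0095
```

Run:
```python
from h import *
s=readout.observe(); x=R.from_quat(s['ee_rot']).as_matrix()[:,0];print(s['joints'].round(2),np.degrees(np.arctan2(x[1],x[0])),s['wrist_torque'],s['ft_force'])
```

```text
[ 0.15  0.8  -1.06  1.27  0.68  1.44  0.39] 161.00525481020267 [ 0.61688809  0.43411598 -0.25918314] [-2.7272476   3.58610631 -1.97031743]
```

Call:
play_rows(deltas="0 0 0 0 0 0;0 0 0 0 0 0;0 0 0 0 0 0;0 0 -30 0 0 0;0 0 -70 0 0 0;0 0 -110 0 0 0;0 0 -140 0 0 0;0 0 -140 0 0 0", gripper=0.4)

```text
time_s: 7.1
tool_pos: [0.6098, 0.2451, 0.3047]
ee_rot: [0.166, 0.986, 0.004, 0.002]
ft_force: [-0.1, 1.0, 0.8]
finger_gap: 0.0339
```

Run:
```python
from h import *
c=viewer.camera('wrist'); save('w4',c['frame'][:480]); np.savez('w4.npz',**c)
b=viewer.camera('side'); save('s4',cv2.resize(b['frame'][300:430,260:420],None,fx=4,fy=4,interpolation=2))
s=readout.observe(); x=R.from_quat(s['ee_rot']).as_matrix()[:,0];print(s['joints'].round(2),np.degrees(np.arctan2(x[1],x[0])),s['tool_pos'])
X=cloud(c);f=c['frame']
m=(f.max(-1)<60)&(X[...,2]>.15)&(X[...,2]<.2)
nn,l,st,_=cv2.connectedComponentsWithStats(m.astype(np.uint8))
for i in range(1,nn):
    if st[i,4]<60: continue
    p=X[l==i]; t=p[p[:,2]>np.percentile(p[:,2],98)-.006]
    print(st[i],p.min(0).round(3),p.max(0).round(3),'top',t.mean(0).round(4),len(t),cv2.minAreaRect(t[:,:2].astype(np.float32)))
```

```text
[ 0.09  0.72 -1.09  1.    0.63  1.72  0.47] 160.95913545503853 [0.60885708 0.24360838 0.29954269]
[ 252  134   42   44 1405] [0.538 0.216 0.154] [0.568 0.247 0.173] top [0.5526 0.2317 0.1704] 1339 ((0.5528581738471985, 0.23147821426391602), (0.029614800587296486, 0.029404472559690475), 63.56819152832031)
[306 200  13  50 581] [0.592 0.233 0.165] [0.627 0.252 0.185] top [0.6088 0.2426 0.183 ] 530 ((0.6093683242797852, 0.242547407746315), (0.008740315213799477, 0.03432820737361908), 70.5099105834961)
```

View pics/w4.png

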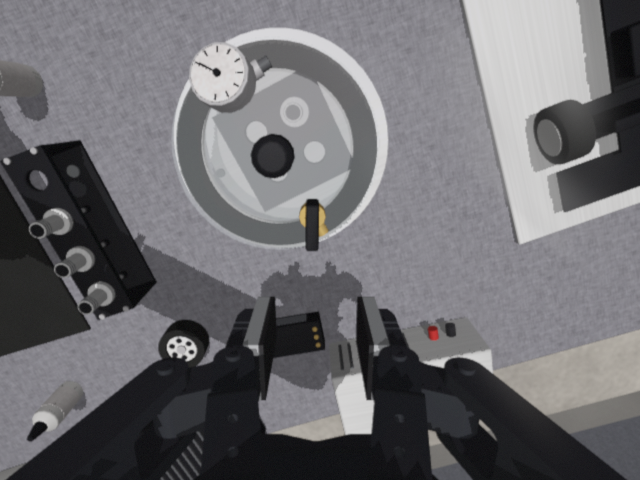

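View pics/s4.png

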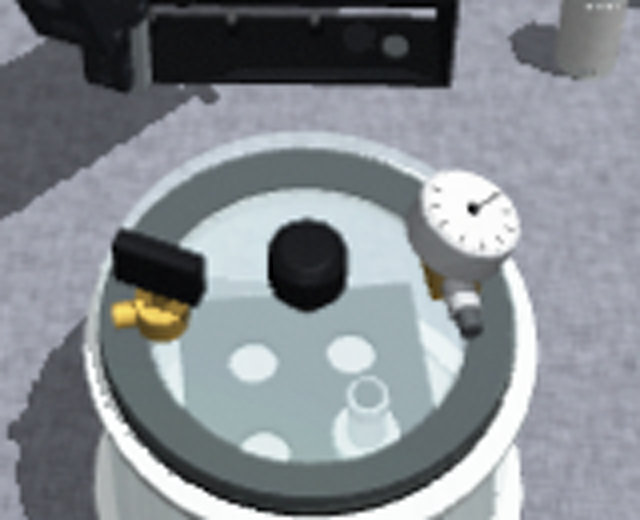

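Run:
```python
from h import *
print(tool([.553,.2335,.29]))
```

```text
[ 49.49136527 -27.79116091   9.56617708]
```

Call:
play_rows(deltas="12 7 5 0 0 0.1;25 14 10 0 0 0.23;38 21 10 0 0 0.37;50 28 10 0 0 0.51;50 28 10 0 0 0.65;50 28 10 0 0 0.79;50 28 10 0 0 0.93;50 28 10 0 0 1.07;50 28 10 0 0 1.21;50 28 10 0 0 1.35;50 28 10 0 0 1.49;50 28 10 0 0 1.63", gripper=0.65)

```text
time_s: 8.4
tool_pos: [0.5705, 0.2851, 0.2873]
ee_rot: [0.833, 0.553, -0.002, -0.001]
ft_force: [-0.1, -0.1, 1.0]
finger_gap: 0.0557
```

Run:
```python
from h import *
s=readout.observe(); x=R.from_quat(s['ee_rot']).as_matrix()[:,0];print(s['joints'].round(2),np.degrees(np.arctan2(x[1],x[0])),s['finger_gap'])
print(tool([.553,.2335,.29]))
```

```text
[-0.07  0.59 -0.77  1.1   0.4   1.6  -1.14] 67.18240819842079 0.055667405036391504
[-54.34624352   3.9076876   -2.6002657 ]
```

Call:
play_rows(deltas="-20 2 0 0 0 0.12;-40 4 0 0 0 0.26;-54 4 0 0 0 0.4;-54 4 0 0 0 0.54;-54 4 0 0 0 0.68;-54 4 0 0 0 0.82;-54 4 0 0 0 0.94;-54 4 0 0 0 1.015;-54 4 0 0 0 1.015;-54 4 0 0 0 1.015")

```text
time_s: 9.4
tool_pos: [0.5529, 0.233, 0.286]
ee_rot: [0.997, 0.079, -0.003, 0.001]
ft_force: [0.4, -0.3, -0.6]
finger_gap: 0.0555
```

Run:
```python
from h import *
s=readout.observe(); x=R.from_quat(s['ee_rot']).as_matrix()[:,0];print(s['joints'].round(2),np.degrees(np.arctan2(x[1],x[0])),s['finger_gap'])
print(tool([.553,.2335,.29]))
c=viewer.camera('wrist'); save('w5',c['frame']); np.savez('w5.npz',**c)
X=cloud(c);f=c['frame']
m=(f.max(-1)<60)&(X[...,2]>.15)&(X[...,2]<.2)
nn,l,st,_=cv2.connectedComponentsWithStats(m.astype(np.uint8))
for i in range(1,nn):
    if st[i,4]<60: continue
    p=X[l==i]; t=p[p[:,2]>np.percentile(p[:,2],98)-.006]
    print(st[i],p.min(0).round(3),p.max(0).round(3),'top',t.mean(0).round(4),len(t),cv2.minAreaRect(t[:,:2].astype(np.float32)))
```

```text
[-0.06  0.46 -0.59  1.23  0.25  1.52 -2.02] 9.08053313495313 0.055490039021161536
[ 0.13198575 -0.48121377 -4.02007096]
[297 122  36  54 831] [0.593 0.233 0.162] [0.628 0.251 0.185] top [0.611  0.2421 0.183 ] 814 ((0.6104661226272583, 0.2422538846731186), (0.009614915587008, 0.03475001081824303), 70.11695861816406)
[ 297  204   41   45 1431] [0.539 0.216 0.153] [0.569 0.246 0.173] top [0.5548 0.2311 0.1703] 1271 ((0.5538020730018616, 0.23080971837043762), (0.029486853629350662, 0.029051316902041435), 8.198559761047363)
```

View pics/w5.png

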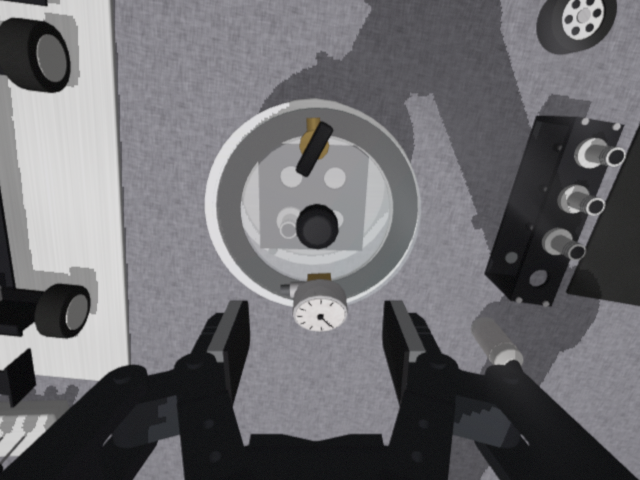

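Call:
play_rows(deltas="0 1 40 0 0 0;0 1 80 0 0 0;0 1 110 0 0 0;0 1 130 0 0 0;0 1 142 0 0 0;0 1 142 0 0 0;0 1 142 0 0 0")

```text
time_s: 10.15
tool_pos: [0.5529, 0.2323, 0.1452]
ee_rot: [0.997, 0.079, -0.002, 0.0]
ft_force: [-0.1, -0.0, -0.2]
finger_gap: 0.0558
```

Call:
play_rows(deltas="0 0 0 0 0 0;0 0 0 0 0 0;0 0 0 0 0 0;0 0 0 0 0 0;0 0 0 0 0 0", gripper=0, squeeze=70)

```text
time_s: 10.65
tool_pos: [0.5541, 0.2327, 0.1473]
ee_rot: [0.997, 0.079, -0.0, 0.0]
ft_force: [-0.8, -1.1, 6.4]
finger_gap: 0.0299
```

Call:
play_rows(deltas="0 0 -4 0 0 0;0 0 -10 0 0 0;0 0 -18 0 0 0;0 0 -28 0 0 0;0 0 -40 0 0 0;0 0 -55 0 0 0;0 0 -70 0 0 0;0 0 -75 0 0 0;0 0 -75 0 0 0")

```text
time_s: 11.55
tool_pos: [0.5547, 0.2333, 0.2238]
ee_rot: [0.997, 0.079, 0.001, -0.0]
ft_force: [-0.3, 0.4, -6.3]
finger_gap: 0.0299
```

Run:
```python
from h import *
c=viewer.camera('side'); save('s6',cv2.resize(c['frame'][180:480,200:520],None,fx=2,fy=2))
s=readout.observe(); print(s['joints'].round(2),s['tool_pos'],s['ft_force'],s['wrist_torque'],s['finger_gap']); z=s['tool_pos'][2]
print(tool([.583,-.215,z]))
```

```text
[-0.04  0.48 -0.58  1.36  0.26  1.38 -2.04] [0.55421554 0.23287693 0.22261803] [ 0.63920125 -0.07593565 -5.95489538] [-0.0532937  -0.00401591 -0.03202614] 0.029932114449023904
[-4.23339136e+01  4.46799880e+02  1.60574935e-02]
```

View pics/s6.png

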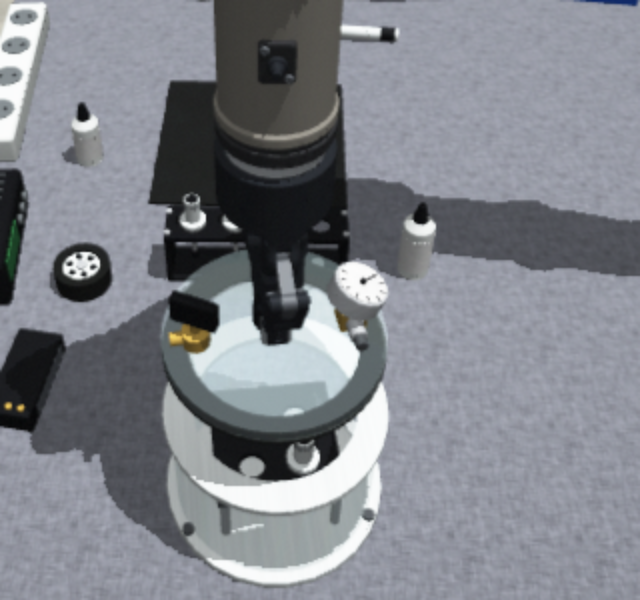

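Call:
play_rows(deltas="-1 10 0 0 0 0;-3 32 0 0 0 0;-6 64 0 0 0 0;-10 102 0 0 0 0;-13 142 0 0 0 0;-17 182 0 0 0 0;-21 222 0 0 0 0;-25 262 0 0 0 0;-29 302 0 0 0 0;-32 340 0 0 0 0;-35 372 0 0 0 0;-38 400 0 0 0 0")

```text
time_s: 12.8
tool_pos: [0.5784, -0.172, 0.2214]
ee_rot: [0.997, 0.078, -0.001, 0.001]
ft_force: [1.4, -0.8, -6.0]
finger_gap: 0.0296
```

Call:
play_rows(deltas="-2 20 0 0 0 0;-4 38 0 0 0 0;-4 45 0 0 0 0;-4 47 0 0 0 0;-4 47 0 0 0 0")

```text
time_s: 13.3
tool_pos: [0.582, -0.2173, 0.2214]
ee_rot: [0.997, 0.079, -0.001, -0.0]
ft_force: [0.0, 0.9, -6.0]
finger_gap: 0.0296
```

Run:
```python
from h import *
c=viewer.camera('top'); save('t7',cv2.resize(c['frame'][180:340,220:460],None,fx=3,fy=3))
s=readout.observe(); print(s['joints'].round(2),s['tool_pos'],s['ee_rot'],s['ft_force'],s['finger_gap'])
print(tool([.583,-.215,.147-.114+.012]))
```

```text
[ 0.62  0.51 -0.46  1.3   0.22  1.39 -1.24] [ 0.58211235 -0.21668535  0.2215271 ] [ 9.96865740e-01  7.91008044e-02 -1.24936824e-03 -4.45229934e-04] [-0.16679955  0.94537175 -6.54499241] 0.029634901365688134
[  1.56960605  -1.33268127 176.52536597]
```

View pics/t7.png

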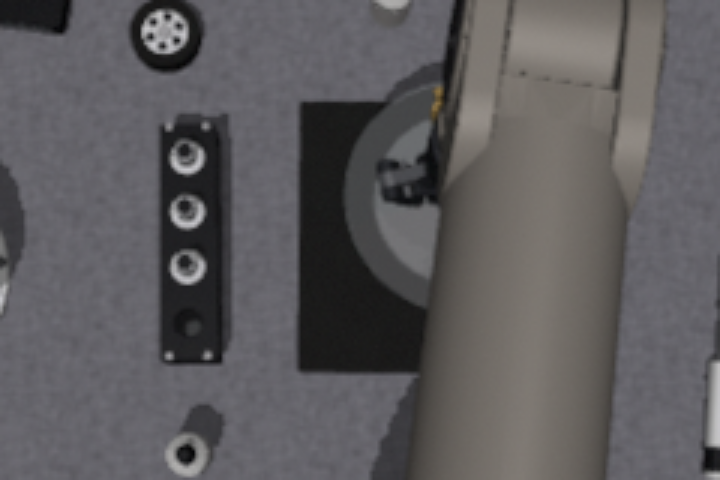

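Call:
play_rows(deltas="2 -1 20 0 0 0;2 -1 50 0 0 0;2 -1 85 0 0 0;2 -1 115 0 0 0;2 -1 140 0 0 0;2 -1 155 0 0 0;2 -1 163 0 0 0;2 -1 168 0 0 0;2 -1 172 0 0 0;2 -1 174 0 0 0;2 -1 174 0 0 0")

```text
time_s: 14.45
tool_pos: [0.5839, -0.2154, 0.0481]
ee_rot: [0.997, 0.079, -0.001, -0.0]
ft_force: [0.0, -0.3, -6.2]
finger_gap: 0.03
```

Call:
play_rows(deltas="0 0 1 0 0 0;0 0 2 0 0 0;0 0 3 0 0 0;0 0 4 0 0 0;0 0 4 0 0 0")

```text
time_s: 14.95
tool_pos: [0.5841, -0.2155, 0.0454]
ee_rot: [0.997, 0.079, -0.001, 0.0]
ft_force: [-2.8, 0.3, 2.1]
finger_gap: 0.0301
```

Contact made (force changed from −6 to +2 N). Release and rise.

Call:
play_rows(deltas="0 0 0 0 0 0;0 0 0 0 0 0;0 0 0 0 0 0;0 0 0 0 0 0;0 0 -15 0 0 0;0 0 -45 0 0 0;0 0 -90 0 0 0;0 0 -140 0 0 0;0 0 -190 0 0 0;0 0 -215 0 0 0;0 0 -215 0 0 0", gripper=0.6)

```text
time_s: 16.05
tool_pos: [0.5874, -0.2156, 0.2677]
ee_rot: [0.997, 0.079, 0.005, 0.002]
ft_force: [-0.5, 0.2, 0.3]
finger_gap: 0.0516
```

Run:
```python
from h import *
c=viewer.camera('side'); save('s8',cv2.resize(c['frame'][200:480,200:480],None,fx=2,fy=2)); 
w=viewer.camera('wrist'); save('w8',w['frame']); np.savez('w8.npz',**w); np.savez('s8.npz',**c)
s=readout.observe(); print(s['joints'].round(2),s['tool_pos'],s['ee_rot'],s['ft_force'],s['finger_gap'])
X=cloud(w);f=w['frame']
m=(f.max(-1)<60)&(X[...,2]>.045)&(X[...,2]<.12)
nn,l,st,_=cv2.connectedComponentsWithStats(m.astype(np.uint8))
for i in range(1,nn):
    if st[i,4]<60: continue
    p=X[l==i]; t=p[p[:,2]>np.percentile(p[:,2],98)-.006]
    print(st[i],'top',t.mean(0).round(4),len(t),cv2.minAreaRect(t[:,:2].astype(np.float32)))
```

```text
[ 0.61  0.49 -0.46  1.22  0.21  1.47 -1.24] [ 0.58462362 -0.2153173   0.26160943] [9.96864234e-01 7.91280677e-02 4.26475192e-04 5.14994265e-04] [-0.38693894 -0.9409844  -1.22417088] 0.05133356423086579
[  60   73   69  212 2943] top [ 0.6206 -0.0178  0.0686] 2676 ((0.5714203119277954, -0.01422775350511074), (0.18774659931659698, 0.046244118362665176), 0.20668692886829376)
[ 56 105  14  14 153] top [ 0.637  -0.0135  0.1035] 153 ((0.6371527910232544, -0.013579871505498886), (0.009425572119653225, 0.011017459444701672), 8.807538032531738)
[309 125  18  23 212] top [ 0.6491 -0.2087  0.081 ] 211 ((0.6484922170639038, -0.2084665596485138), (0.008922348730266094, 0.017435789108276367), 70.34630584716797)
[ 60 163  13  13 129] top [ 0.593  -0.0139  0.1035] 129 ((0.5930833220481873, -0.014071733690798283), (0.009676571004092693, 0.01000183541327715), 9.631577491760254)
[ 66 179  43  37 667] top [ 0.5663 -0.0073  0.069 ] 667 ((0.5618971586227417, -0.009522933512926102), (0.03235294297337532, 0.03723526746034622), 6.891178131103516)
[300 190  31  34 759] top [ 0.5847 -0.2175  0.0684] 696 ((0.5840383768081665, -0.216905876994133), (0.0293443463742733, 0.0279774758964777), 9.622894287109375)
[ 63 216  12  12 109] top [ 0.5491 -0.0141  0.1035] 109 ((0.5488277673721313, -0.014175262302160263), (0.010065882466733456, 0.009460080415010452), 84.37452697753906)
[  69  227   40   55 1273] top [ 0.5039 -0.0068  0.0689] 1265 ((0.5059084296226501, -0.010026112198829651), (0.057235442101955414, 0.03666621074080467), 0.7540881633758545)
[ 75 346  22  20 261] top [ 0.4048 -0.0147  0.0972] 75 ((0.40482959151268005, -0.014417411759495735), (0.006089370232075453, 0.007638435810804367), 12.901471138000488)
[566 413  74  15 389] top [ 0.4106 -0.5529  0.0878] 335 ((0.4078865349292755, -0.5609346628189087), (0.016880102455615997, 0.06825441867113113), 7.854679107666016)
```

View pics/s8.png

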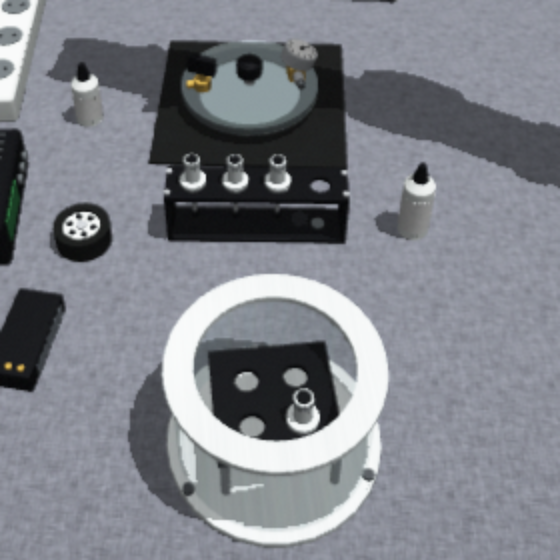

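View pics/w8.png

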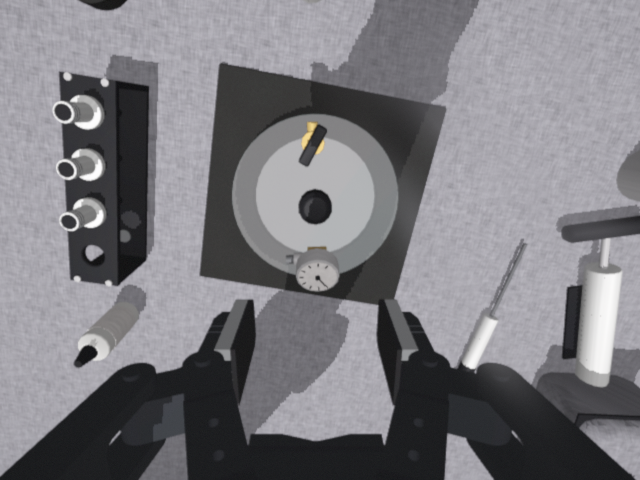

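Run:
```python
from h import *
w=dict(np.load('w4.npz')); 
tp=np.array([0.60885708,0.24360838,0.29954269]); a=np.radians(160.96)
X=cloud(w)-tp
xt=X[...,0]*np.cos(a)+X[...,1]*np.sin(a); yt=X[...,0]*np.sin(a)-X[...,1]*np.cos(a); zt=-X[...,2]
m=(w['depth']>0)&(np.abs(xt)<.06)&(np.abs(yt)<.12)&(zt<.01)
z=zt[m];y=yt[m];x=xt[m]
for lo in np.arange(-.15,.01,.01):
    k=(z>=lo)&(z<lo+.01)
    if k.sum()>5: print(round(lo*1000),k.sum(),'y',(y[k].min()*1000).round(),(y[k].max()*1000).round(),'neg inner',(y[k&(y<0)].max()*1000).round() if (k&(y<0)).any() else '', 'x',(x[k].min()*1000).round(),(x[k].max()*1000).round())
c=dict(np.load('s8.npz')); f=c['frame']; save('s8c',cv2.resize(f[360:430,290:380],None,fx=8,fy=8,interpolation=2))
t=viewer.camera('top'); np.savez('t8.npz',**t); save('t8c',cv2.resize(t['frame'][215:315,120:230],None,fx=6,fy=6,interpolation=2))
```

```text
-100 5369 y -62.0 64.0 neg inner -0.0 x 8.0 19.0
-90 15538 y -63.0 63.0 neg inner -0.0 x -4.0 18.0
-80 9048 y -58.0 59.0 neg inner -3.0 x -14.0 18.0
-70 11171 y -54.0 55.0 neg inner -14.0 x -14.0 15.0
-60 4265 y -50.0 51.0 neg inner -17.0 x -13.0 14.0
-50 1939 y -38.0 39.0 neg inner -16.0 x -13.0 12.0
-40 1541 y -30.0 32.0 neg inner -16.0 x -13.0 11.0
-30 1288 y -30.0 32.0 neg inner -16.0 x -13.0 11.0
-20 843 y -30.0 31.0 neg inner -16.0 x -12.0 11.0
-10 62 y -16.0 18.0 neg inner -16.0 x -8.0 8.0
```

View pics/s8c.png

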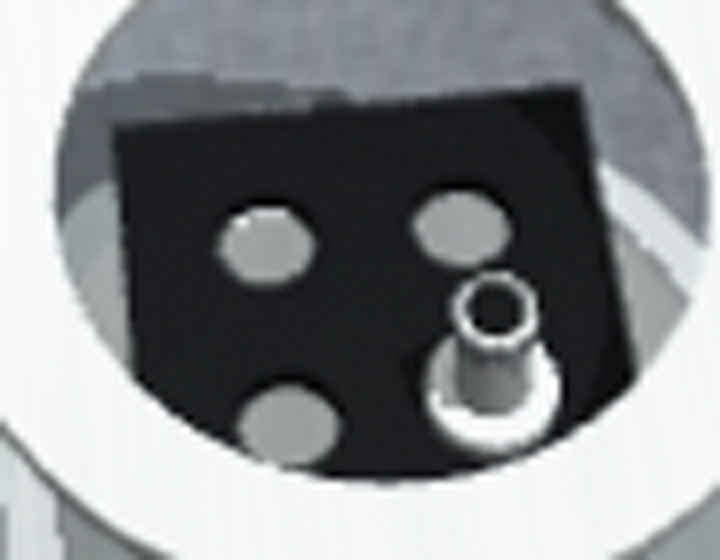

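View pics/t8c.png

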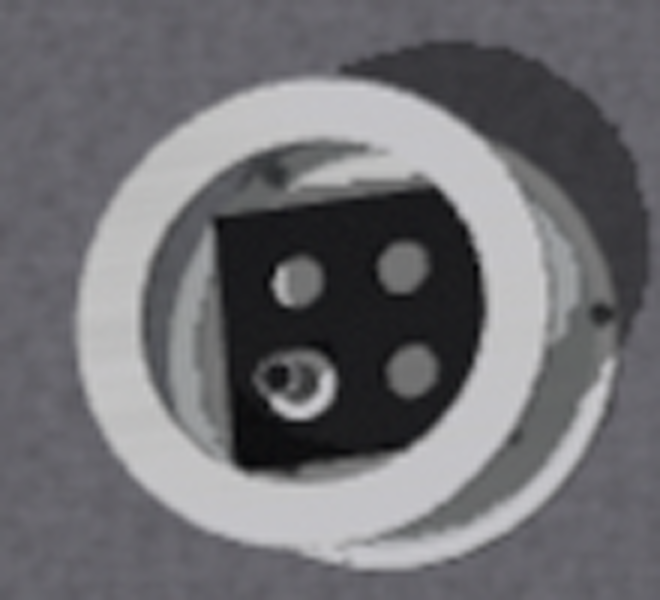

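Run:
```python
from h import *
b=dict(np.load('s8.npz')); a=dict(np.load('t8.npz'))
ua=(120+279/6-.4,215+378/6-.4); ub=(290+495/8-.4,360+311/8-.4)
print(tri(a,ua,b,ub),plane(a,ua,.102),plane(b,ub,.102))
# collar z=.074
ua=(120+299/6-.4,215+383/6-.4); print('collar',plane(a,ua,.074))
# rim circle
X=cloud(a); f=a['frame']; m=(f.min(-1)>150)&(np.abs(X[...,2]-.12)<.01)&(np.hypot(X[...,0]-.55,X[...,1]-.23)<.12)
cs=cv2.findContours(m.astype(np.uint8),cv2.RETR_CCOMP,cv2.CHAIN_APPROX_NONE)[0]
for k in sorted(cs,key=len)[-2:]:
    w=np.array([plane(a,p[0],.12)[:2] for p in k],np.float32); print('rim',len(k),cv2.fitEllipse(w))
print(tool([.529,.2505,.27]))
```

```text
(array([0.52891764, 0.25389923, 0.09825333]), np.float64(0.0025024789042174074)) [0.52976652 0.25253423 0.102     ] [0.52785275 0.25638735 0.102     ]
collar [0.53061247 0.25339385 0.074     ]
rim 166 ((0.5537348389625549, 0.23525744676589966), (0.13452816009521484, 0.13513033092021942), 149.53494262695312)
rim 221 ((0.5534651279449463, 0.235463485121727), (0.17736345529556274, 0.17739087343215942), 99.97817993164062)
[  19.3303177  -468.61646063  -10.02062342]
```

Call:
play_rows(deltas="1 -15 -5 0 0 0;2 -50 -10 0 0 0.05;4 -95 -10 0 0 0.12;6 -143 -10 0 0 0.2;8 -191 -10 0 0 0.28;10 -239 -10 0 0 0.36;12 -287 -10 0 0 0.44;14 -335 -10 0 0 0.52;16 -383 -10 0 0 0.6;18 -425 -10 0 0 0.68;20 -455 -10 0 0 0.75;20 -471 -10 0 0 0.75", gripper=0.36)

```text
time_s: 17.4
tool_pos: [0.5261, 0.2576, 0.2688]
ee_rot: [0.958, -0.288, -0.003, 0.0]
ft_force: [0.4, -0.0, -0.2]
finger_gap: 0.0307
```

Call:
play_rows(deltas="0 0 0 0 0 0;0 0 0 0 0 0")

```text
time_s: 17.6
tool_pos: [0.5255, 0.257, 0.2681]
ee_rot: [0.958, -0.288, -0.004, 0.001]
ft_force: [0.0, -0.7, -0.0]
finger_gap: 0.031
```

Run:
```python
from h import *
w=viewer.camera('wrist'); save('w9',w['frame']); np.savez('w9.npz',**w)
s=readout.observe(); x=R.from_quat(s['ee_rot']).as_matrix()[:,0];print(s['joints'].round(2),np.degrees(np.arctan2(x[1],x[0])),s['tool_pos'],s['ee_rot'],s['finger_gap'])
save('w9c',cv2.resize(w['frame'][90:330,180:480],None,fx=2.6,fy=2.5,interpolation=2))
```

```text
[-0.15  0.42 -0.5   1.32  0.19  1.46 -2.79] -33.57231396179514 [0.52638951 0.25562793 0.26831035] [ 0.95738557 -0.28879358 -0.00301186  0.00143495] 0.030870437000000143
```

View pics/w9.png

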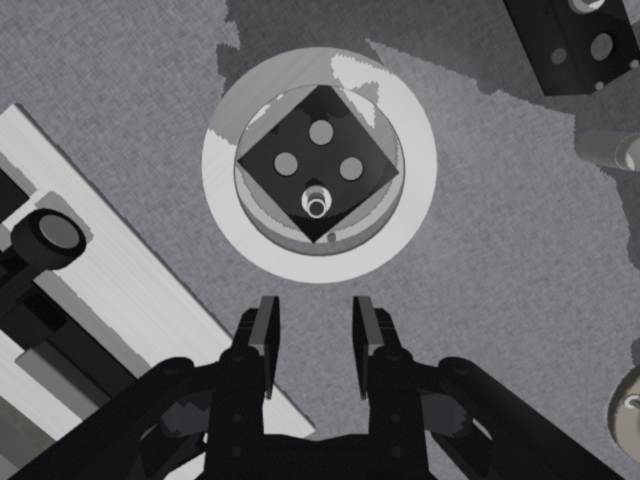

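Run:
```python
from h import *
w=dict(np.load('w9.npz')); X=cloud(w); D=X[150:240,280:360]
m=(D[...,2]>.097)&(D[...,2]<.108); ys,xs=np.nonzero(m); print('top',m.sum(),D[m].mean(0),D[m].min(0),D[m].max(0),'px',xs.mean()+280,ys.mean()+150)
u=np.array([[(xs.min()+xs.max())/2+280,(ys.min()+ys.max())/2+150]]); print('plane',plane(w,u[0],.102))
f=w['frame']; print(plane(w,(316.5,208),.102))
save('w9d',cv2.resize(f[170:240,270:370],None,fx=7,fy=7,interpolation=2))
X2=cloud(w); r=(f.min(-1)>120)&(np.abs(X2[...,2]-.12)<.01)
cs=cv2.findContours(r.astype(np.uint8),cv2.RETR_CCOMP,cv2.CHAIN_APPROX_NONE)[0]
for k in sorted(cs,key=len)[-2:]: print('rim',cv2.fitEllipse(np.array([plane(w,p[0],.12)[:2] for p in k],np.float32)))
print(tool([.529,.252,.27]))
```

```text
top 310 [0.52882165 0.25271661 0.1031629 ] [0.52038408 0.24494183 0.09707574] [0.53651169 0.26129894 0.10533055] px 315.98709677419356 207.53225806451613
plane [0.52895774 0.25260535 0.102     ]
[0.52800247 0.25273059 0.102     ]
rim ((0.5517820119857788, 0.23515929281711578), (0.1314377635717392, 0.13205653429031372), 91.95621490478516)
rim ((0.5515508651733398, 0.23521290719509125), (0.17970691621303558, 0.17978216707706451), 49.54975509643555)
[ 4.1728379   1.58683669 -1.70317805]
```

View pics/w9d.png

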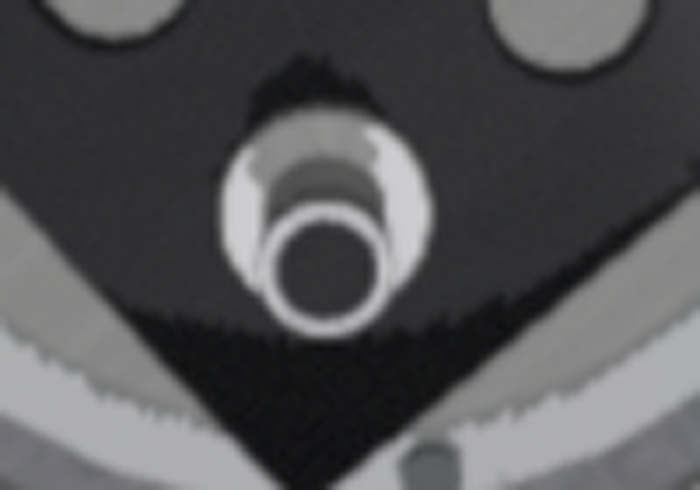

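Call:
play_rows(deltas="4 1 30 0 0 0;4 1 70 0 0 0;4 1 110 0 0 0;4 1 130 0 0 0;4 1 145 0 0 0;4 1 145 0 0 0;4 1 145 0 0 0")

```text
time_s: 18.35
tool_pos: [0.5292, 0.2505, 0.1236]
ee_rot: [0.957, -0.29, -0.003, 0.002]
ft_force: [-0.4, 0.2, -0.2]
finger_gap: 0.0306
```

Run:
```python
from h import *
c=viewer.camera('side'); save('s10',cv2.resize(c['frame'][280:460,240:460],None,fx=3.5,fy=3.3,interpolation=2))
c=viewer.camera('wrist'); save('w10',c['frame'])
s=readout.observe(); print(s['tool_pos'],s['ft_force'],s['finger_gap'],tool([.529,.2525,.078]))
```

```text
[0.52953912 0.25192088 0.12475526] [1.13094696 1.48147752 0.48056885] 0.030541764633739157 [-0.61932309 -0.29819127 46.75689925]
```

View pics/s10.png

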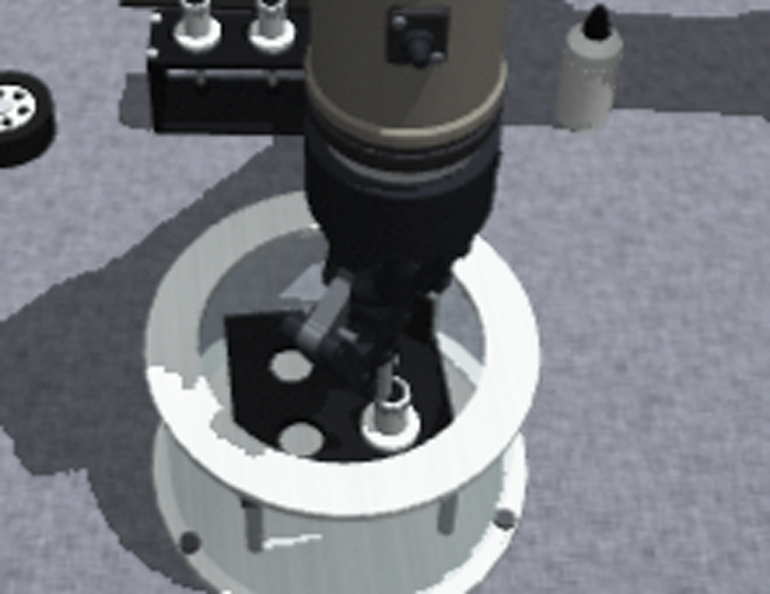

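View pics/w10.png

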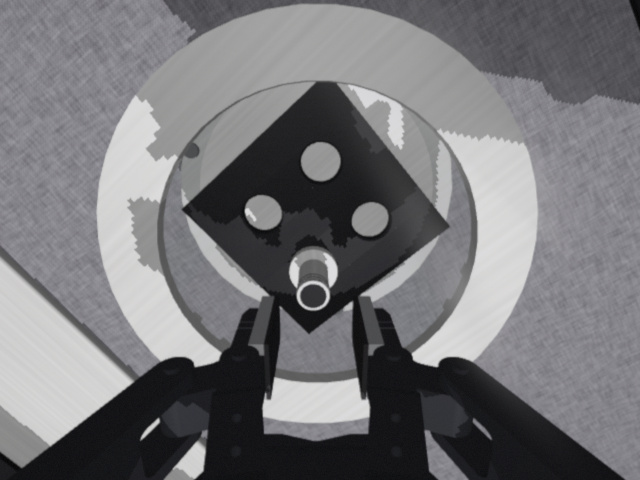

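Call:
play_rows(deltas="-1 0 12 0 0 0;-1 0 24 0 0 0;-1 0 34 0 0 0;-1 0 42 0 0 0;-1 0 46 0 0 0;-1 0 46 0 0 0")

```text
time_s: 19.05
tool_pos: [0.5279, 0.2522, 0.0777]
ee_rot: [0.957, -0.289, -0.003, 0.001]
ft_force: [-1.2, 0.2, 0.1]
finger_gap: 0.0307
```

Call:
play_rows(deltas="0 0 0 0 0 0;0 0 0 0 0 0;0 0 0 0 0 0;0 0 0 0 0 0;0 0 0 0 0 0", gripper=0, squeeze=30)

```text
time_s: 19.55
tool_pos: [0.5282, 0.2523, 0.078]
ee_rot: [0.957, -0.289, -0.002, 0.001]
ft_force: [-0.1, 0.9, 0.4]
finger_gap: 0.0146
```

Run:
```python
from h import *
c=viewer.camera('side'); save('s11',cv2.resize(c['frame'][280:460,240:460],None,fx=3.5,fy=3.3,interpolation=2))
s=readout.observe(); print(s['joints'].round(2),s['tool_pos'],s['ft_force'],s['finger_gap'])
```

```text
[-0.15  0.56 -0.46  1.6   0.27  1.05 -2.85] [0.5281627  0.25234772 0.07804234] [-0.93372482 -0.07363375  0.11230569] 0.015126350104215853
```

View pics/s11.png

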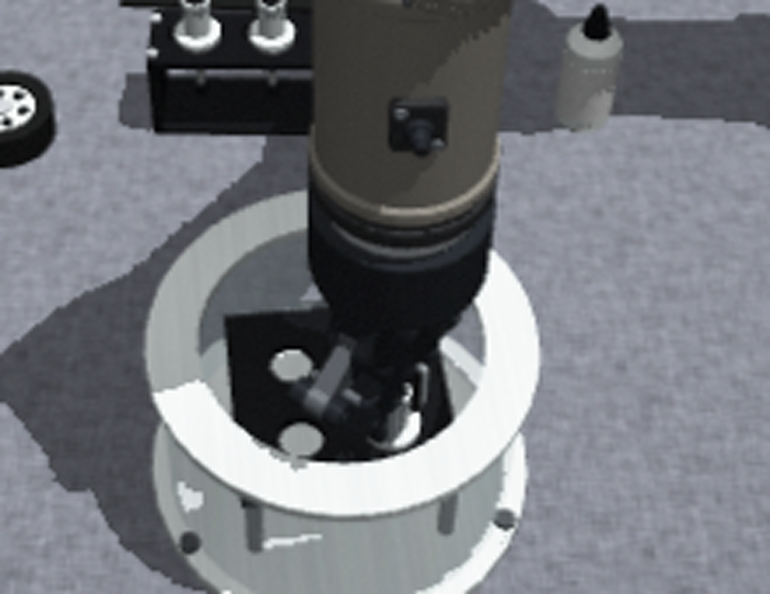

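Call:
play_rows(deltas="0 0 -4 0 0 0;0 0 -10 0 0 0;0 0 -20 0 0 0;0 0 -35 0 0 0;0 0 -52 0 0 0;0 0 -70 0 0 0;0 0 -88 0 0 0;0 0 -106 0 0 0;0 0 -124 0 0 0;0 0 -136 0 0 0;0 0 -140 0 0 0;0 0 -140 0 0 0")

```text
time_s: 20.8
tool_pos: [0.5291, 0.2526, 0.2187]
ee_rot: [0.957, -0.289, -0.002, 0.001]
ft_force: [0.9, 0.7, -1.2]
finger_gap: 0.0149
```

Run:
```python
from h import *
c=viewer.camera('side'); save('s12',cv2.resize(c['frame'][200:440,240:460],None,fx=3,fy=2.5,interpolation=2))
s=readout.observe(); print(s['joints'].round(2),s['tool_pos'],s['ft_force'],s['finger_gap'])
print(tool([.505,-.014,.218]))
```

```text
[-0.14  0.44 -0.49  1.41  0.21  1.35 -2.79] [0.52867279 0.25231495 0.21772069] [ 1.28634207  0.22495437 -1.00755196] 0.014563092607822754
[1.27868968e+02 2.34805541e+02 1.20333907e-01]
```

View pics/s12.png

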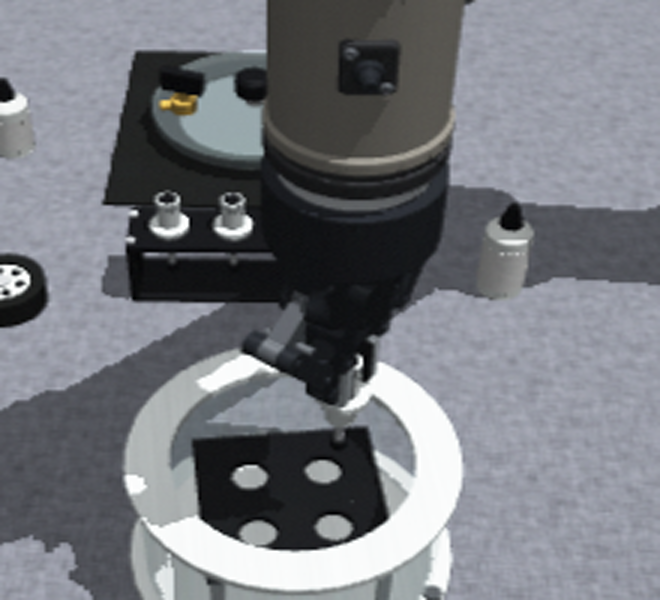

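Call:
play_rows(deltas="5 10 0 0 0 0;15 27 0 0 0 -0.05;29 53 0 0 0 -0.12;43 79 0 0 0 -0.19;57 105 0 0 0 -0.26;71 131 0 0 0 -0.33;85 157 0 0 0 -0.4;99 183 0 0 0 -0.47;112 207 0 0 0 -0.54;121 224 0 0 0 -0.586;127 234 0 0 0 -0.586;128 235 0 0 0 -0.586")

```text
time_s: 22.05
tool_pos: [0.5043, -0.0168, 0.2174]
ee_rot: [1.0, -0.003, -0.004, 0.001]
ft_force: [-0.4, -0.1, 0.4]
finger_gap: 0.0147
```

Call:
play_rows(deltas="0 0 0 0 0 0;0 0 0 0 0 0")

```text
time_s: 22.25
tool_pos: [0.5042, -0.0156, 0.2172]
ee_rot: [1.0, -0.002, -0.004, 0.001]
ft_force: [0.6, -0.1, -0.3]
finger_gap: 0.0145
```

Run:
```python
from h import *
c=viewer.camera('side'); save('s13',cv2.resize(c['frame'][160:340,260:460],None,fx=3.5,fy=3.3,interpolation=2)); np.savez('s13.npz',**c)
w=viewer.camera('wrist'); save('w13',w['frame']); np.savez('w13.npz',**w)
s=readout.observe(); print(s['joints'].round(2),s['tool_pos'],s['ee_rot'],s['ft_force'],s['finger_gap'])
```

```text
[ 0.41  0.27 -0.51  1.63  0.14  1.28 -1.7 ] [ 0.50431106 -0.01535856  0.21737018] [ 9.99990955e-01 -2.08928628e-03 -3.63999578e-03  6.89345327e-04] [-0.58306849  0.45530309 -0.43560815] 0.014960904704761276
```

View pics/s13.png

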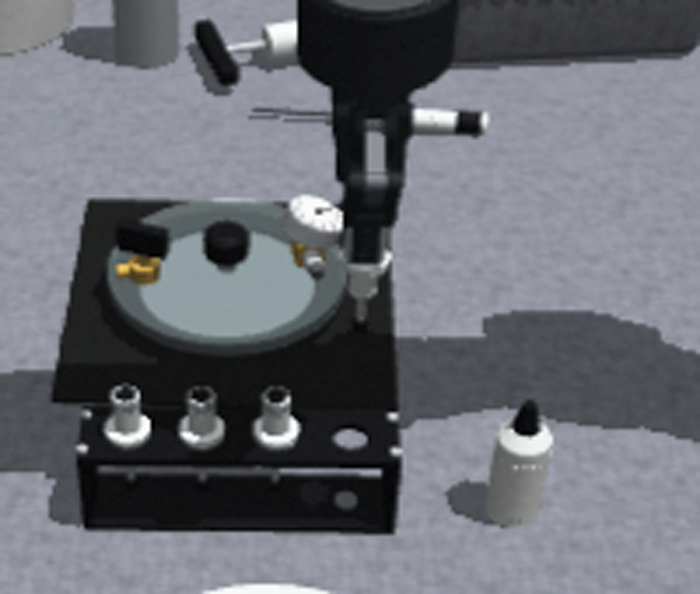

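View pics/w13.png

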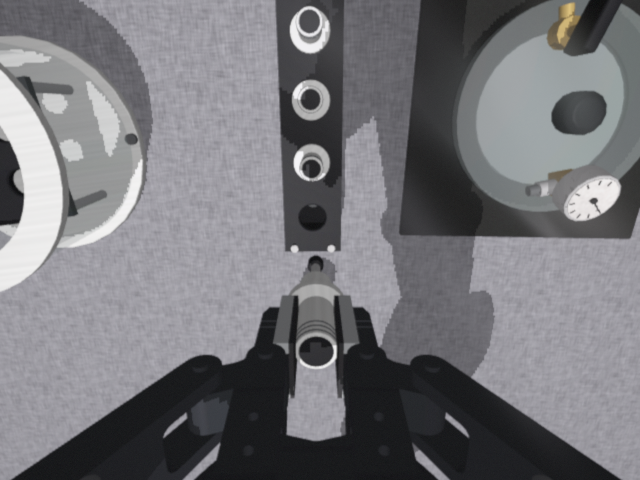

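Run:
```python
from h import *
w=dict(np.load('w13.npz')); f=w['frame']; g=cv2.cvtColor(f,6)
save('w13c',cv2.resize(f[140:380,260:370],None,fx=5,fy=2.5*1,interpolation=2))
save('w13h',cv2.resize(f[190:280,270:360],None,fx=6,fy=6,interpolation=2))
for uv in [(312,217)]: print('hole',plane(w,uv,.068))
print('top',plane(w,(317,350),.2415), 'rodend top-ish',plane(w,(315.5,262),.160))
for uv in [(312,21),(311,98),(312,166)]: print('mate top',plane(w,uv,.102))
```

```text
hole [ 0.50480955 -0.01374365  0.068     ]
top [ 0.50318264 -0.01673779  0.2415    ] rodend top-ish [ 0.50430167 -0.01635751  0.16      ]
mate top [ 0.63725242 -0.01490636  0.102     ]
mate top [ 0.59370312 -0.01395757  0.102     ]
mate top [ 0.55044262 -0.01429224  0.102     ]
```

View pics/w13h.png

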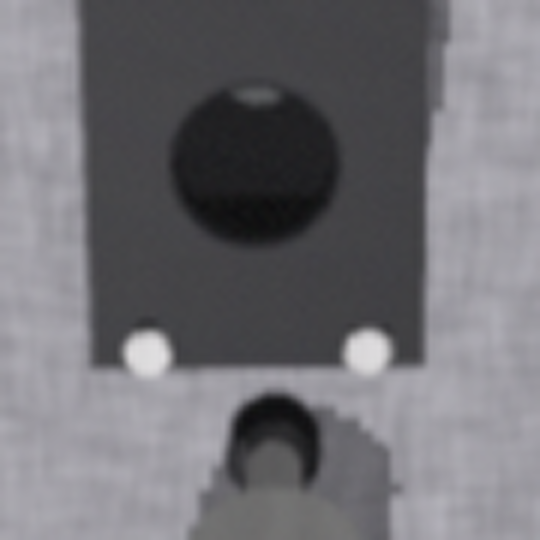

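Call:
play_rows(deltas="1 -2 10 0 0 0;1 -2 28 0 0 0;1 -2 48 0 0 0;1 -2 64 0 0 0;1 -2 74 0 0 0;1 -2 78 0 0 0;1 -2 78 0 0 0;1 -2 78 0 0 0")

```text
time_s: 23.15
tool_pos: [0.5054, -0.0132, 0.14]
ee_rot: [1.0, -0.002, -0.003, 0.001]
ft_force: [0.2, 0.2, -0.0]
finger_gap: 0.0148
```

Run:
```python
from h import *
c=viewer.camera('side'); save('s14',cv2.resize(c['frame'][220:330,270:400],None,fx=5.5,fy=5.3,interpolation=2)); np.savez('s14.npz',**c)
w=viewer.camera('wrist'); save('w14',cv2.resize(w['frame'][180:380,250:390],None,fx=4,fy=3,interpolation=2)); np.savez('w14.npz',**w)
s=readout.observe(); print(s['tool_pos'],s['ee_rot'],s['ft_force'],s['finger_gap'])
```

```text
[ 0.50551342 -0.01331443  0.14020646] [ 9.99994040e-01 -2.04572573e-03 -2.69059029e-03  7.04755653e-04] [ 0.74055459  0.02348178 -0.39158503] 0.014938749361350654
```

View pics/s14.png

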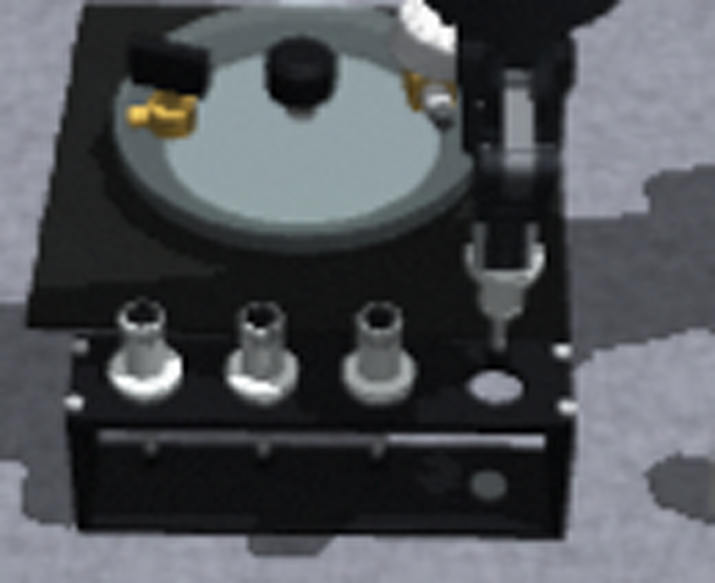

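View pics/w14.png

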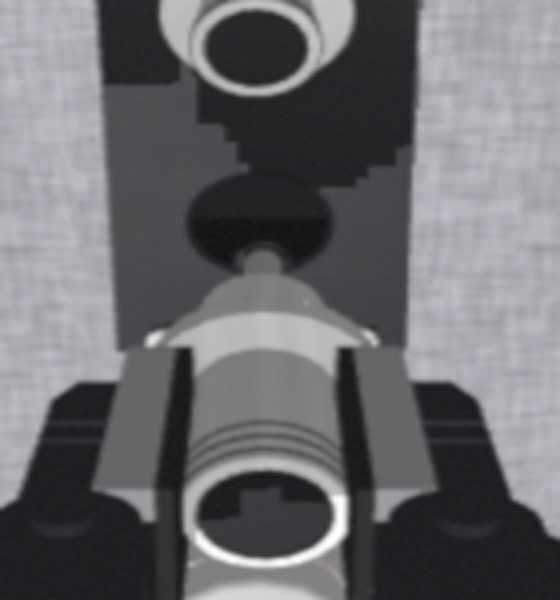

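Call:
play_rows(deltas="0 0 6 0 0 0;0 0 14 0 0 0;0 0 22 0 0 0;0 0 30 0 0 0;0 0 30 0 0 0")

```text
time_s: 23.75
tool_pos: [0.5039, -0.0135, 0.1085]
ee_rot: [1.0, -0.002, -0.004, 0.001]
ft_force: [-0.3, 0.9, 0.2]
finger_gap: 0.0148
```

Run:
```python
from h import *
c=viewer.camera('side'); save('s15',cv2.resize(c['frame'][220:330,270:400],None,fx=5.5,fy=5.3,interpolation=2))
w=viewer.camera('wrist'); save('w15',cv2.resize(w['frame'][180:380,250:390],None,fx=4,fy=3,interpolation=2))
s=readout.observe(); print(s['tool_pos'],s['ft_force'],s['finger_gap'])
```

```text
[ 0.50504702 -0.0133483   0.10977804] [ 1.32191028 -0.52626769 -0.54091525] 0.014784450535774317
```

View pics/s15.png

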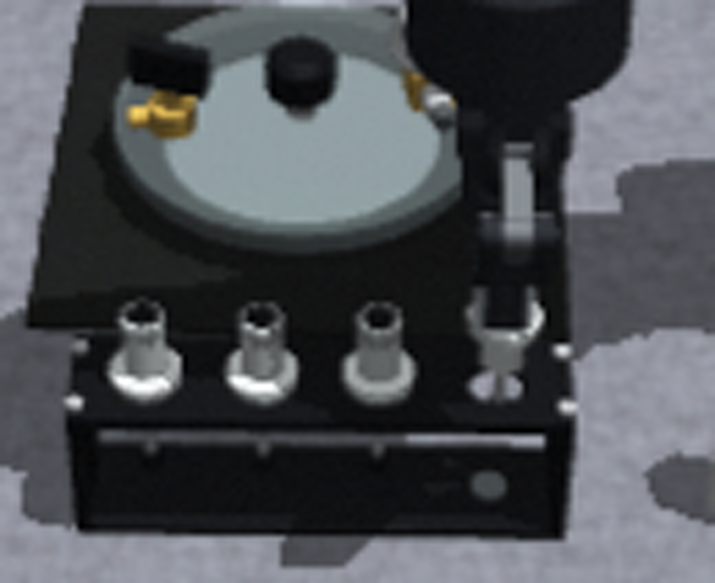

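View pics/w15.png

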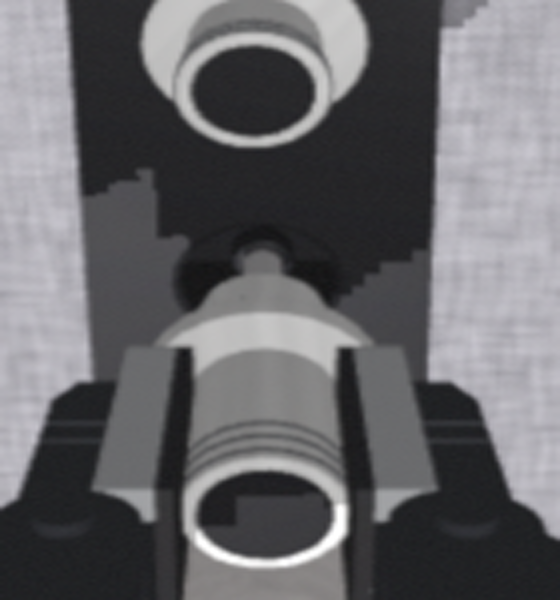

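Call:
play_rows(deltas="0 0 5 0 0 0;0 0 11 0 0 0;0 0 17 0 0 0;0 0 22 0 0 0;0 0 26 0 0 0;0 0 29 0 0 0;0 0 31 0 0 0;0 0 31 0 0 0;0 0 31 0 0 0")

```text
time_s: 24.75
tool_pos: [0.5051, -0.0134, 0.0789]
ee_rot: [1.0, -0.002, -0.003, 0.001]
ft_force: [-0.0, 0.2, -0.5]
finger_gap: 0.0147
```

Run:
```python
from h import *
c=viewer.camera('side'); save('s16',cv2.resize(c['frame'][220:330,270:400],None,fx=5.5,fy=5.3,interpolation=2))
s=readout.observe(); print(s['tool_pos'],s['ft_force'],s['finger_gap'])
```

```text
[ 0.50511801 -0.01340188  0.07897822] [-0.59863961  0.43561429 -0.84927579] 0.014799197938421481
```

View pics/s16.png

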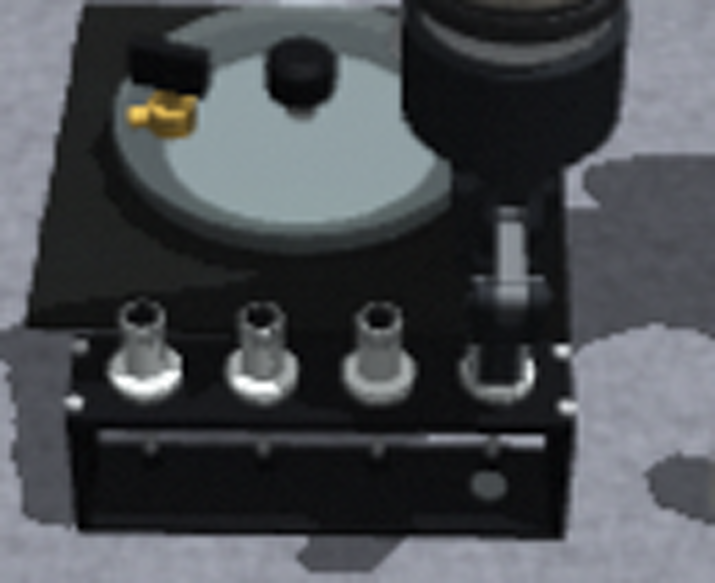

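Collar is nearly on the plate; creep the last bit until contact.

Call:
play_rows(deltas="0 0 0.7 0 0 0;0 0 1.4 0 0 0;0 0 2 0 0 0;0 0 2 0 0 0")

```text
time_s: 25.2
tool_pos: [0.5055, -0.0133, 0.0779]
ee_rot: [1.0, -0.002, -0.002, 0.001]
ft_force: [-0.9, -0.1, 4.4]
finger_gap: 0.0152
```

Call:
play_rows(deltas="0 0 -0.5 0 0 0;0 0 -0.5 0 0 0;0 0 -0.5 0 0 0;0 0 -0.5 0 0 0;0 0 -10 0 0 0;0 0 -30 0 0 0;0 0 -60 0 0 0;0 0 -100 0 0 0;0 0 -140 0 0 0;0 0 -160 0 0 0;0 0 -160 0 0 0", gripper=0.38)

```text
time_s: 26.3
tool_pos: [0.5088, -0.0126, 0.2423]
ee_rot: [1.0, -0.002, 0.002, 0.001]
ft_force: [0.9, 0.2, 0.7]
finger_gap: 0.0323
```

Run:
```python
from h import *
c=viewer.camera('side'); save('s17',cv2.resize(c['frame'][190:330,250:430],None,fx=4,fy=4,interpolation=2))
w=viewer.camera('wrist'); save('w17',w['frame']); np.savez('w17.npz',**w)
s=readout.observe(); print(s['tool_pos'],s['ft_force'],s['finger_gap'])
X=cloud(w); f=w['frame']
m=(X[...,2]>.095)&(X[...,2]<.112)&(np.abs(X[...,1]+.014)<.02)&(X[...,0]>.47)&(X[...,0]<.68)
nn,l,st,_=cv2.connectedComponentsWithStats(m.astype(np.uint8))
for i in range(1,nn):
    if st[i,4]>80:
        p=X[l==i]; print('damper top',p.mean(0).round(4),p[:,2].max().round(4),st[i])
```

```text
[ 0.5061991  -0.01307912  0.23814706] [0.6553975  0.39696306 0.15980094] 0.03209131794264099
damper top [ 0.6361 -0.013   0.1031] 0.1061 [301  23  25  29 569]
damper top [ 0.5927 -0.0132  0.1035] 0.1058 [302  94  24  25 459]
damper top [ 0.5492 -0.0134  0.1032] 0.1054 [304 157  22  24 413]
damper top [ 0.5057 -0.0143  0.1028] 0.1056 [306 214  21  23 381]
```

View pics/s17.png

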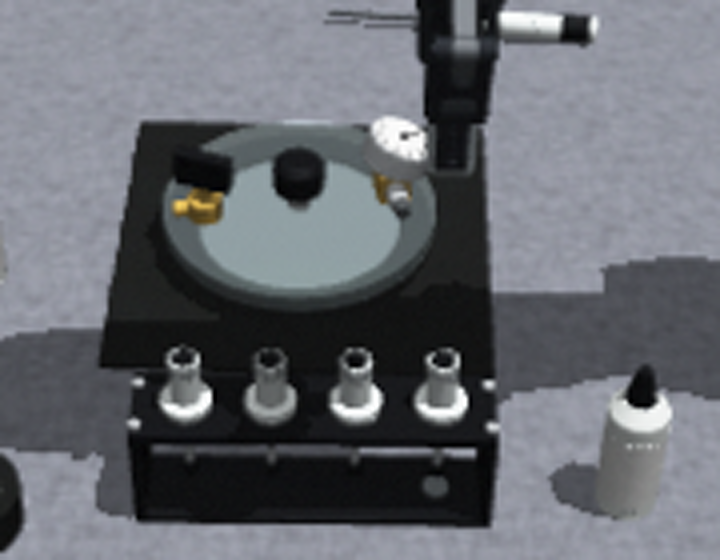

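View pics/w17.png

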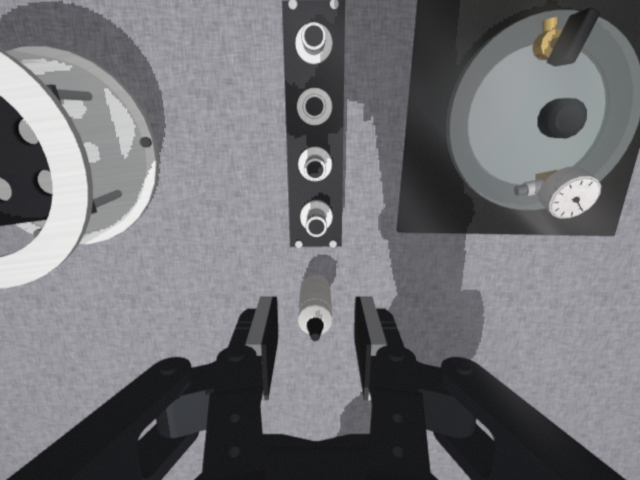

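Run:
```python
from h import *
print(ticket.job_done())
```

```text
the job is handed in; nothing more can be done
None
```

I finished all three parts of the job and handed it in at about 26 s. The hand-in gives no verdict, so these are my own last checks:

- **Tap:** I turned it counter-clockwise in one grasp until it met its stop. The bar swung from 19° to 160.5°, which puts the tap at about 2.6 rad. The lid was still seated then. The tap was still open at the end.
- **Lid:** I lifted it by the knob and set it down on the mat. Its centre is within about 3 mm of the mat's, the top of the knob is at 68 mm, and it looked flat in both views.
- **Damper:** It was kept upright throughout and lowered into the empty hole until it pressed on the plate with about 4 N, then released. Its top now stands at 103 mm, level with the other three (103.1 to 103.5 mm). It lies at (0.506, −0.014) against the hole's measured (0.505, −0.014).
- **Everything else:** The other dampers stayed where they were. In the last pictures nothing else in view had moved, and the arm was clear of everything.

**Disagreements:** The side camera put points about 4 to 8 mm off the top camera in y. I went by the top and wrist views, which agreed with each other to about 3 mm.

**One slip:** On the way to the knob I sent one sideways shift with the wrong sign. The arm was high and clear, and I corrected it before going down.

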